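# Open the dial-locked tool safe

### The arm

A 6-joint arm with a two-finger parallel gripper is mounted at the origin on a cart in front of the work surface, level with it; the furniture and walls round the work are solid. World frame = base frame: x ahead of the robot, y to its left, z up, the work surface at z = 0. Lengths are in m, angles in degrees, forces in N, time in s.
With the tool pointing down it reaches from about 0.35 to 0.875 m from the base axis. Payload 4.2 kg.
Tool frame: the origin (TCP) lies midway between the tips of the shut fingers; the grasp point (between the pads) lies 19 mm behind it; z points along the fingers, y is the line along which they close (so a half turn about z gives the same grasp; the last joint's range is limited). The gripper opens to 87 mm and grips with 3 to 60 N. Pads are 19 mm wide; open, the fingers measure 117 mm over their backs; the gripper's body (75 mm by 190 mm) begins 51 mm behind the grasp point.
Start: joints at [91.135, 22.042, 0.453, 0, -68.411, -14.817], TCP at [0.148, 0.607, 0.223] pointing down, gripper open.
Joint ranges: [-179.83, 179.83], [-69.29, 118.12], [-61.27, 80.66], [-181.25, 117.63], [-171.15, -9.14], [-177.46, 177.46]. Speed limits (degrees/s): [159.86, 159.86, 180, 180, 180, 180].

### API

Orientations are given as [roll, pitch, yaw] about the fixed x, y, z axes, in that order (R = Rz(yaw) Ry(pitch) Rx(roll)).
In Python, from workcell import env gives the robot as it stands. The module is installed in compiled form; this text tells all that it offers. Calls block until the motion is done:
- env.goto(position, orientation): joint-space move of the TCP to a pose.
- env.move_straight(position, rotation=None, rate=0.15, force_limit=None): straight line of the TCP; rotation=None keeps the orientation; rate is the mean speed in m/s. With force_limit (N) it stops when the force on the tool has changed by that much, and returns True; else False.
- env.set_joints(angles): joint-space move.
- env.gripper_to(opening, grasp_force=None): opening from 0.0 (shut) to 1.0 (fully open); grasp_force is the grip in N (None keeps the last); returns when the fingers have stopped.
- env.dwell(seconds).
- env.inverse_kinematics(position, orientation): joint angles nearest the present ones, or None.
- env.read_state(): the state.
- env.grab_frame(name): name is "side" or "top"; returns a dict with "image" (480x640x3 uint8, blue, green, red), "fx", "fy", "cx", "cy" (pixels), "D" ([k1, k2, p1, p2, k3] as OpenCV has them; the pictures are not rectified), "position" and "orientation" of the camera in the world. Camera axes: x right, y up, looking along -z (the intrinsics and any distortion apply to the point x, -y, -z); pixel columns grow to the right and rows downward; lengths in m; the calibration is good to about 2 mm. A picture is of the moment at which its call begins. There is no depth.
A pose or a line that the arm cannot do raises env.Unreachable and nothing moves.
- env.close_job(): hands the job in; it is judged then, once.
Trained networks look in a picture, given as the dict that the camera call returned (one of the last four; its "shot" number tells which), for a name from the list of things; names that differ only in an ending like _2 or _b are one class to them, and where a whole thing is asked for, a point or a joint stands for the part that bears it (a point fixed in the world has none). Each returns a list of dicts, best first, with "score" (0 to 1); they miss things now and then, are a little off and sometimes report something else, mostly with a low value. They report only what shows in the picture. A call takes as long as a camera call. They do not tell look-alikes from the thing itself.
- env.search_frame(picture, thing): "xyz" ([x, y, z] in m, in world coordinates, good to about 4 mm: the middle of the surface that is visible of it).
- env.trace(picture, thing): "mask" (480x640 bool, what is visible of it).
The state is a dict: "clock": time; "joint_positions": joint angles; "qvel": joint speeds; "joint_torque": joint torques, N m; "position": TCP position; "tool_rot": TCP orientation; "force": force on the tool from outside, world axes, zero at the start; "wrist_torque": the same for the moment, N m; "opening": opening from 0.0 (shut) to 1.0 (fully open); "finger_force": force on a finger pad.
Only numpy, scipy, OpenCV 4.12 (cv2) and the standard library are available. Lean on these libraries where they do the work, as an engineer would, in place of code of your own. Each camera call takes 0.05 s, during which the arm holds its last target. There are 200 camera calls.

### The job

Open the small grey safe: slide the round steel screw dish out of the drawer's path, then work the dial, which reads like a clock face with 12 at the back edge of the safe: right (clockwise) to 4, left to 9, right to 1, resting half a second at each, and then pull the drawer fully open and let go, with the dial still on 1. Keep the dish level; neither safe nor drawer may bump it, and everything else must stay where it stands.

Things in the scene. Friction and masses are not known exactly. Their poses are not given: they have to be found in the camera images.
- safe: Small grey steel safe fixed to the bench, 130 (x) x 120 (y) x 80 (z) mm. Origin: centre of its underside on the bench. Its own -x axis is the side with the drawer (the front), +x the back, +y the left as seen by someone facing the front, z up. Its top plate at z = 80 mm carries the dial in the middle and twelve flat dark marks round it, as on a clock, spaced 30 degrees; a double mark at the back (+x) is 12, 3 lies to -y, 6 to the front, 9 to +y.
- safe_dial (a joint): Angle (rad) of the dial about the upright axis through the safe's origin. 0 = finger post at 12 (toward the safe's +x), growing clockwise seen from above: 3 o'clock = +1.571, 4 = +2.094, 1 = +0.524, 9 = -1.571. In the safe's frame the post's axis is at 34 mm x (cos q, -sin q). Stops at -2.8 and +2.8, so it cannot pass 6. Moves against about 0.06 N m of friction and stays where it is left. A reading within about 0.16 rad of a number counts as that number.
- dial_post (a point): Top centre of the dial's upright finger post: a round steel pin 12 mm in diameter, 34 mm from the dial's axis, standing 25 mm proud of the dial. The dial is a dark steel disc 90 mm in diameter, 12 mm thick, its face at z = 92 mm with a flat 3 mm high steel boss 24 mm wide in the middle; the post's top is at z = 117 mm. The post is also the dial's pointer. Push it round from either side.
- safe_drawer (a joint): How far the drawer is pulled out (m): 0 shut, 0.07 fully open. It slides along the safe's -x against about 2 N. The lock stops it after a few mm unless the dial stands at 1.
- drawer_handle (a point): Middle of the drawer's handle bar: a round steel bar 8 mm thick, 72 mm long along the safe's y, its axis 50 mm above the bench and 98 mm from the safe's origin toward -x when shut; behind it 29 mm of free space to the drawer front, so that fingertips can hook it from above. The drawer front is 102 mm wide, from z = 7 to 62 mm, and its face is 65 mm from the safe's origin when shut. The bar moves out with the drawer.
- screw_dish: Round shallow steel dish with small screws fixed inside, 70 mm across the rim, 16 mm high, loose on the bench in front of the drawer, in its way. Origin: centre of the underside. Slides easily when pushed at its side. Clear of the drawer when its centre is more than 86 mm to either side (safe's y) of the drawer's middle line.
- dropper_bottle: Bystander: small amber dropper bottle, 26 mm across, 67 mm high, standing at one side in front of the safe, about 165 mm from the drawer's middle line. Origin: centre of the underside. The dish fits between it and the drawer's path.
- tape_roll: Bystander: roll of tape lying flat, 92 mm across, 10 mm high, at the other side, about 165 mm from the drawer's middle line; too wide to leave room for the dish on that side. Origin: centre of the underside.
- spray_bottle: Bystander: clear spray bottle, 41 mm across, 116 mm high, standing beside the safe (its +y side). Origin: centre of the underside.
- brass_wool_drum: Bystander: black round tip cleaner on a foot, 60 x 78 mm, 84 mm high, standing beside the safe (its -y side). Origin: centre of the underside.
There are look-alikes about, which are no part of the job. Of the things like the screw_dish, leave any that is purple; of the rest the smaller one is meant.

How it is judged:
By the outcome, as a careful person would: the job done as asked, in the order asked, and still so for the second after the job is handed in, with the robot touching nothing.
It also fails if it takes over 69 s, if anything falls off the work surface, if the arm or the gripper's body presses on something with over 40 N, if the wrist force passes 120 N, or if a joint passes its speed limit or range.

## Working session

There is one attempt and no reset: what is moved stays moved. The work goes in short steps, each a Python script; the robot and the scene stay as the last script left them, time stands still between calls to the robot, and variables do not carry over. Pictures are saved under pics/ and viewed, at most 10 in all, crops included, and the job is handed in when it is done.

```bash
mkdir -p pics
python3 - <<'E'
from workcell import env
import cv2,pickle
for n in ("top","side"):
    f=env.grab_frame(n); cv2.imwrite(f"pics/{n}0.png",f["image"])
    pickle.dump(f,open(f"{n}0.pkl","wb"))
    print(n,f["position"],f["orientation"],f["fx"],f["cx"],f["cy"],f["D"])
    for t in ("safe","dial_post","drawer_handle","screw_dish","dropper_bottle","tape_roll","spray_bottle","brass_wool_drum"):
        print(t,[([round(float(v),3) for v in d["xyz"]],round(float(d["score"]),2)) for d in env.search_frame(f,t)])
s=env.read_state();print(s["clock"],s["tool_rot"],s["position"],s["opening"])
E
```

```text
top [ 0.26852916 -0.25090144  1.2342059 ] [ 13.10758015  -0.41395745 -90.40441666] 568.0096900163018 324.6165934434326 244.97677680566852 [-0.12612464  0.          0.          0.          0.        ]
safe [([0.573, -0.3, 0.077], 0.56)]
dial_post [([0.584, -0.301, 0.093], 0.92)]
drawer_handle [([0.528, -0.296, 0.057], 0.91), ([0.586, -0.301, 0.092], 0.29)]
screw_dish [([0.569, -0.018, 0.001], 0.87), ([0.432, -0.005, 0.003], 0.87), ([0.421, -0.293, 0.004], 0.77)]
dropper_bottle []
tape_roll [([0.448, -0.129, 0.013], 0.61), ([0.524, -0.291, 0.051], 0.33)]
spray_bottle [([0.578, -0.183, 0.078], 0.67), ([0.527, -0.293, 0.057], 0.15)]
brass_wool_drum [([0.567, -0.42, 0.063], 0.93), ([0.581, -0.182, 0.075], 0.34)]
side [ 0.48265083 -1.00119985  0.46448773] [63.87154491  0.89699724 -1.94478102] 444.46342434123704 315.95802937672397 241.62074656592372 [0.00461443 0.         0.         0.         0.        ]
safe [([0.583, -0.348, 0.074], 0.71)]
dial_post [([0.588, -0.313, 0.095], 0.93)]
drawer_handle [([0.5, -0.309, 0.052], 0.59)]
screw_dish [([0.431, 0.009, 0.005], 0.93), ([0.559, 0.002, 0.008], 0.74), ([0.418, -0.286, 0.007], 0.62)]
dropper_bottle [([0.434, -0.46, 0.032], 0.82)]
tape_roll [([0.445, -0.143, 0.008], 0.78)]
spray_bottle [([0.582, -0.19, 0.077], 0.96)]
brass_wool_drum [([0.568, -0.44, 0.054], 0.74), ([0.505, -0.309, 0.054], 0.72), ([0.59, -0.31, 0.095], 0.63)]
0.9 [ 1.79999442e+02 -1.61658946e-03 -1.36791708e+01] [0.14781308 0.60725544 0.22255147] 0.9977158826534355
```

View pics/top0.png

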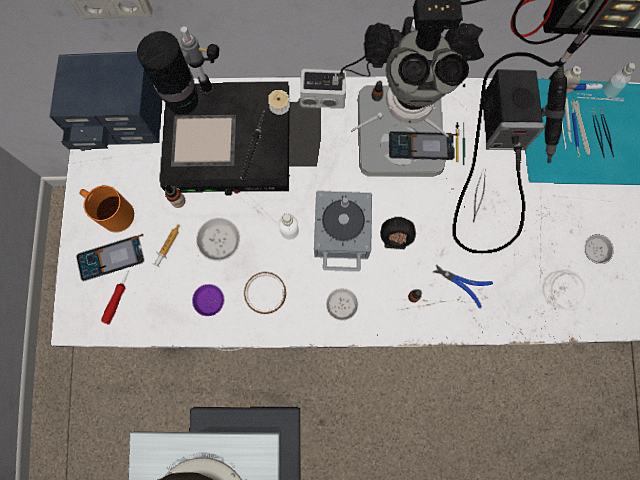

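View pics/side0.png

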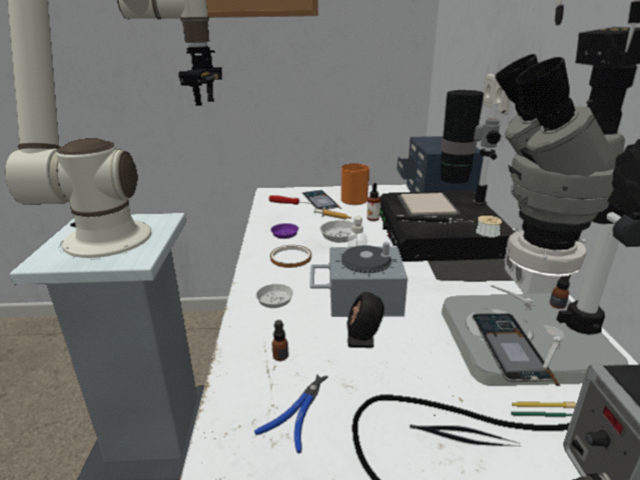

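Top view: safe at about (343,225), with its post at (345,200), which is roughly 12. The target dish is at (342,304), the dropper bottle at (415,296) on the -y side and the tape roll at (265,293) on the +y side. The larger dish at (218,238) and the purple one at (208,300) stay put. The side view agrees. Next I'll zoom in to fit the safe's pose.

```bash
cat > h.py <<'E'
import numpy as np,cv2
from scipy.spatial.transform import Rotation as R
def proj(f,P):
    P=np.atleast_2d(P).astype(float)
    c=(P-f["position"])@R.from_euler("xyz",f["orientation"],degrees=True).as_matrix()
    c=c*[1,-1,-1]
    K=np.array([[f["fx"],0,f["cx"]],[0,f["fy"],f["cy"]],[0,0,1]])
    return cv2.projectPoints(c,np.zeros(3),np.zeros(3),K,np.array(f["D"],float))[0][:,0]
def safe2w(p,P):
    P=np.atleast_2d(P).astype(float);c,s=np.cos(p[2]),np.sin(p[2])
    return np.c_[p[0]+c*P[:,0]-s*P[:,1],p[1]+s*P[:,0]+c*P[:,1],P[:,2]]
E
python3 - <<'E'
import pickle,cv2,numpy as np
from h import *
f=pickle.load(open("top0.pkl","rb"))
im=cv2.resize(f["image"][180:325,290:440],None,fx=4,fy=4,interpolation=cv2.INTER_CUBIC)
cv2.imwrite("pics/c1.png",im)
p=[.58,-.301,0]
print(proj(f,safe2w(p,[[-.065,.06,.08],[-.065,-.06,.08],[.065,-.06,.08],[.065,.06,.08],[.034,0,.117],[0,0,.095],[-.098,.036,.05],[-.098,-.036,.05]])).round(1))
from workcell import env
from scipy.optimize import least_squares
g=env.grab_frame("top")
for t in("screw_dish","dropper_bottle","safe","drawer_handle","safe_dial","dial_post"):
    for d in env.trace(g,t):
        v,u=np.nonzero(d["mask"]);print(t,round(d["score"],2),u.mean().round(1),v.mean().round(1),u.min(),u.max(),v.min(),v.max(),len(u))
E
```

```text
[[315.  255.4]
 [372.7 255.1]
 [371.  195.6]
 [314.8 195.8]
 [343.9 204.4]
 [343.7 223.2]
 [326.5 273.6]
 [360.5 273.4]]
screw_dish 0.79 217.6 238.7 196 239 218 259 1382
screw_dish 0.76 208.0 299.2 192 224 283 316 879
screw_dish 0.69 341.3 303.2 326 357 287 319 840
safe 0.63 342.0 226.7 313 372 190 270 4025
drawer_handle 0.72 340.9 258.6 318 364 250 270 507
safe_dial 0.94 342.6 219.7 322 364 198 240 1417
safe_dial 0.69 339.7 257.7 318 364 250 269 494
dial_post 0.7 342.9 219.8 322 364 198 241 1400
```

View pics/c1.png

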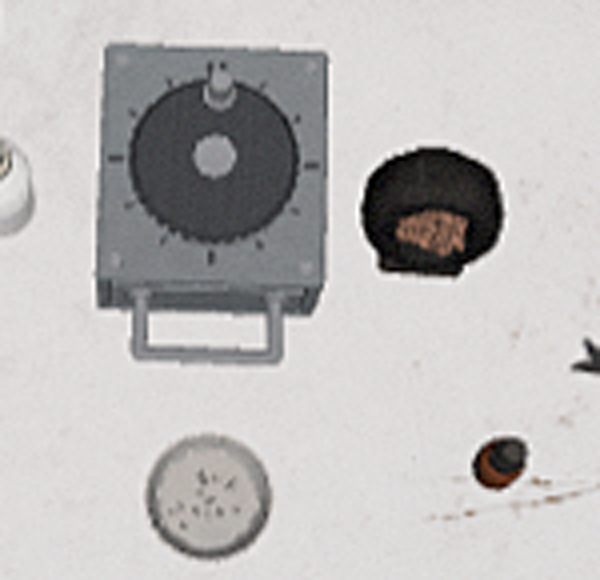

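Run:
```python
import pickle,numpy as np
from h import *
from scipy.optimize import least_squares
f=pickle.load(open("top0.pkl","rb"))
px=lambda U:(np.array(U,float)+.5)/4-.5+[290,180]
M=[[.065,.06,.08],[.065,-.06,.08],[-.065,-.06,.08],[-.065,.06,.08],[0,0,.095],[-.098,.032,.054],[-.098,-.032,.054]]
U=px([[107,45],[327,53],[318,288],[98,278],[215,157],[138,355],[277,360]])
r=least_squares(lambda p:(proj(f,safe2w(p,M))-U).ravel(),[.58,-.3,0],loss="soft_l1")
p=r.x;print("safe",p,(proj(f,safe2w(p,M))-U).round(1).tolist())
q=least_squares(lambda q:(proj(f,safe2w(p,[[.034*np.cos(q[0]),-.034*np.sin(q[0]),.117]]))-px([[218,69]])).ravel(),[0.]);print("q",q.x,q.fun)
d=least_squares(lambda d:(proj(f,[[d[0],d[1],.016]])-px([[209,496]])).ravel(),[.42,-.3]).x
b=least_squares(lambda d:(proj(f,[[d[0],d[1],.03]])-px([[496,467]])).ravel(),[.42,-.46]).x
c,s=np.cos(p[2]),np.sin(p[2])
for n,v in(("dish",d),("bottle",b)):
    e=v-p[:2];print(n,v,"safe frame",c*e[0]+s*e[1],-s*e[0]+c*e[1])
g=pickle.load(open("side0.pkl","rb"))
im=cv2.resize(g["image"][220:370,230:430],None,fx=4,fy=4,interpolation=cv2.INTER_CUBIC)
th=np.linspace(0,6.3,60)
for P in (safe2w(p,M),np.c_[d[0]+.035*np.cos(th),d[1]+.035*np.sin(th),0*th+.016],safe2w(p,np.c_[.045*np.cos(th),.045*np.sin(th),0*th+.092]),[[b[0],b[1],.0]]):
    for u,v in proj(g,P):cv2.circle(im,(int((u-230)*4+1.5),int((v-220)*4+1.5)),2,(0,0,255),-1)
cv2.imwrite("pics/c2.png",im)
from workcell import env
# IK along circle
for off in (0,180):
  o=[]
  for a in np.arange(-90,121,30):
    A=np.radians(a);P=safe2w(p,[[.034*np.cos(A),-.034*np.sin(A),.099]])[0]
    j=env.inverse_kinematics(P,[180,0,np.degrees(p[2])-a+off]); o.append(None if j is None else [int(x) for x in j])
  print(off,o)
```

```text
safe [ 0.58929048 -0.30019188 -0.04665502] [[-0.5, -0.5], [0.6, -0.2], [1.6, 0.4], [-1.0, 0.6], [-0.1, 0.0], [1.7, -0.2], [-2.8, -0.2]]
q [-0.00954603] [-0.10246222  3.24360425]
dish [ 0.42221966 -0.29796421] safe frame -0.16699291188476031 -0.005566625613230016
bottle [ 0.43474387 -0.45153687] safe frame -0.14732000243984908 -0.15838806337683853
0 [[-9, 30, -5, 0, -54, -172], [-10, 31, -2, 0, -55, 157], [-11, 33, 0, 0, -57, 128], [-12, 34, 2, 0, -58, 99], [-13, 34, 2, 0, -58, 71], [-15, 33, 1, 0, -57, 42], [-15, 32, 0, 0, -56, 13], [-15, 31, -3, 0, -55, -16]]
180 [[-9, 30, -5, 0, -54, 7], [-10, 31, -2, 0, -55, -22], [-11, 33, 0, 0, -57, -51], [-12, 34, 2, 0, -58, -80], [-13, 34, 2, 0, -58, -108], [-15, 33, 1, 0, -57, -137], [-15, 32, 0, 0, -56, -166], [-15, 31, -3, 0, -55, 163]]
```

View pics/c2.png

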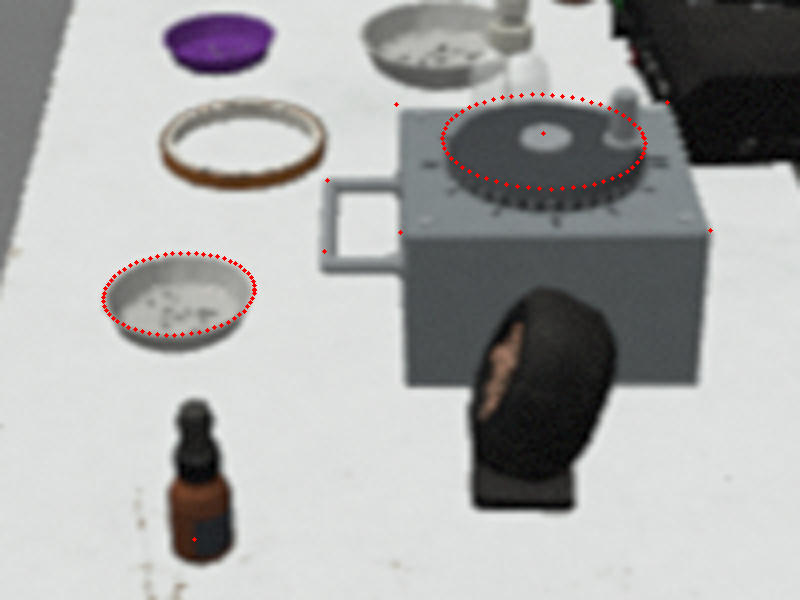

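The side overlay shows the dish matches, but the safe's top sits about 6 crop px lower than predicted. I'll fit both views together.

Run:
```python
import pickle,numpy as np
from h import *
from scipy.optimize import least_squares
f=pickle.load(open("top0.pkl","rb"));g=pickle.load(open("side0.pkl","rb"))
px=lambda U,o:(np.array(U,float)+.5)/4-.5+o
M=[[.065,.06,.08],[.065,-.06,.08],[-.065,-.06,.08],[-.065,.06,.08],[0,0,.095],[-.098,.036,.054],[-.098,-.036,.054]]
U=px([[107,45],[327,53],[318,288],[98,278],[215,157],[134,355],[281,360]],[290,180])
N=[[-.065,-.06,.08],[.065,-.06,.08],[-.065,-.06,0],[.065,-.06,0],[-.065,.06,.08],[0,0,.095],[-.102,.036,.05],[-.102,-.036,.05]]
V=px([[403,238],[710,236],[407,385],[697,385],[400,111],[545,137],[325,184],[321,268]],[230,220])
# params: x y yaw + per-camera small rotation-equivalent pixel shift
def fun(p,w=1):
    a=proj(f,safe2w(p,M))+p[3:5]-U;b=proj(g,safe2w(p,N))+p[5:7]-V
    return np.r_[a.ravel(),b.ravel(),np.array(p[3:7])/w]
for w in(.01,1):
    r=least_squares(fun,[.58,-.3,0,0,0,0,0],args=(w,),loss="soft_l1");print(w,r.x.round(4));print((r.fun[:-4]).reshape(-1,2).round(1).tolist())
```

```text
0.01 [ 5.900e-01 -3.008e-01 -4.380e-02 -1.000e-04  2.000e-04  2.000e-04
  2.000e-04]
[[-0.3, -0.7], [0.8, -0.6], [2.0, 0.0], [-0.6, 0.4], [0.2, -0.3], [1.3, -0.6], [-1.5, -0.5], [-0.2, -1.1], [0.6, -1.3], [-1.1, 1.3], [0.5, 0.8], [-0.6, -1.4], [0.1, -0.7], [-1.0, 0.2], [-0.9, -0.8]]
1 [ 0.5901 -0.3    -0.0467  0.1229  0.3245  0.3179  0.6548]
[[-0.5, -0.5], [0.6, -0.2], [1.6, 0.4], [-0.9, 0.6], [-0.1, -0.0], [0.9, -0.3], [-1.9, -0.2], [0.1, -0.8], [0.8, -0.8], [-0.9, 1.6], [0.6, 1.2], [-0.2, -1.0], [0.4, -0.3], [-0.6, 0.6], [-0.6, -0.5]]
```

```bash
cat >> h.py <<'E'
SAFE=np.array([.5900,-.3005,-.045]); YAW=np.degrees(SAFE[2])
S=lambda x,y,z:safe2w(SAFE,[[x,y,z]])[0]
def dish(g,env):
    from scipy.optimize import least_squares
    best=None
    for d in env.search_frame(g,"screw_dish"):
        x=np.array(d["xyz"])
        if abs(x[0]-.42)<.06 and -.45<x[1]<-.25: best=x;break
    return best
E
python3 - <<'E'
from workcell import env
from h import *
import pickle
c,s=np.cos(SAFE[2]),np.sin(SAFE[2]);e=np.array([.4222,-.298])-SAFE[:2];dx,dy=c*e[0]+s*e[1],-s*e[0]+c*e[1];print(dx,dy)
rot=[180,0,YAW]
env.gripper_to(0.0,20)
env.goto(S(dx,dy+.064,.12),rot)
print(env.read_state()["clock"],env.read_state()["force"])
env.move_straight(S(dx,dy+.064,.007),rate=.12)
print(env.move_straight(S(dx,-.098+.050,.007),rate=.06,force_limit=20))
env.move_straight(S(dx,-.098+.060,.007)); 
env.move_straight(S(dx,-.03,.16),rate=.2)
g=env.grab_frame("top");pickle.dump(g,open("g.pkl","wb"))
im=cv2.resize(g["image"][180:325,290:440],None,fx=4,fy=4,interpolation=cv2.INTER_CUBIC);cv2.imwrite("pics/c3.png",im)
print(dish(g,env),env.read_state()["clock"],env.read_state()["position"])
E
```

```text
-0.16774259320336207 -0.005050982618399777
5.9 [ 0.07670597 -0.74587861  0.03648129]
False
[ 0.4008 -0.3931  0.0042] 10.1917 [ 0.42016706 -0.32259081  0.15842506]
```

View pics/c3.png

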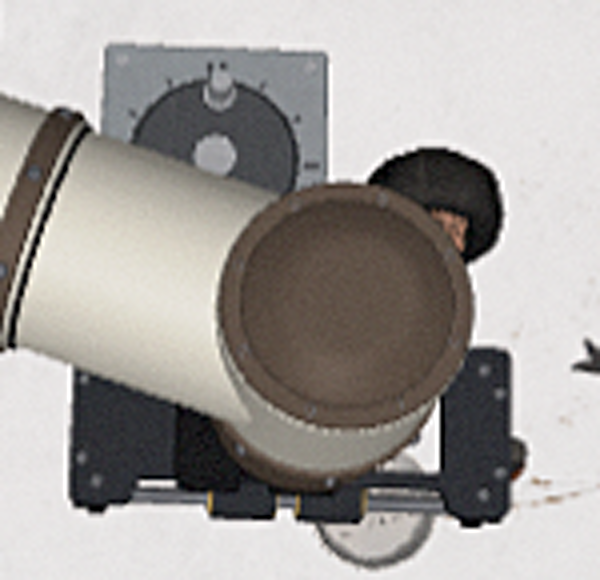

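The dish is now at about crop (378,508), partly hidden by the arm. I'll move up over the dial and measure it again from there.

Run:
```python
from workcell import env
from h import *
import pickle
env.gripper_to(0.45,15)
env.goto(S(.034,0,.19),[180,0,YAW])
g=env.grab_frame("top");h=env.grab_frame("side")
a=cv2.resize(g["image"][200:340,290:440],None,fx=4,fy=4,interpolation=cv2.INTER_CUBIC);cv2.imwrite("pics/c4.png",a)
pickle.dump(h,open("h1.pkl","wb"))
b=cv2.resize(h["image"][170:320,230:430],None,fx=4,fy=4,interpolation=cv2.INTER_CUBIC);cv2.imwrite("pics/c5.png",b)
for p in(g,h):
    x=dish(p,env);
    if x is not None:print(x, -np.sin(SAFE[2])*(x[0]-SAFE[0])+np.cos(SAFE[2])*(x[1]-SAFE[1]))
print(proj(h,S(.034,0,.117)),env.read_state()["clock"],env.read_state()["position"]-S(.034,0,.19))
```

```text
[ 0.4172 -0.3814  0.0038] -0.08859147843729817
[ 0.4099 -0.3752  0.0068] -0.08272614402051642
[[385.67002117 241.8753609 ]] 12.1417 [-0.00127491 -0.00052863  0.00054084]
```

View pics/c4.png

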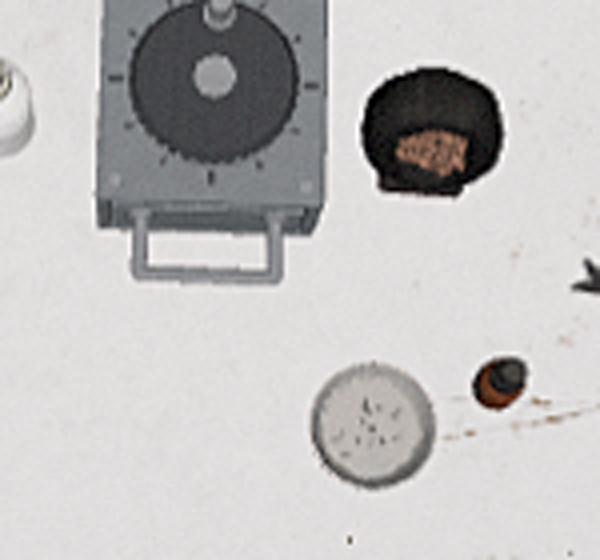

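View pics/c5.png

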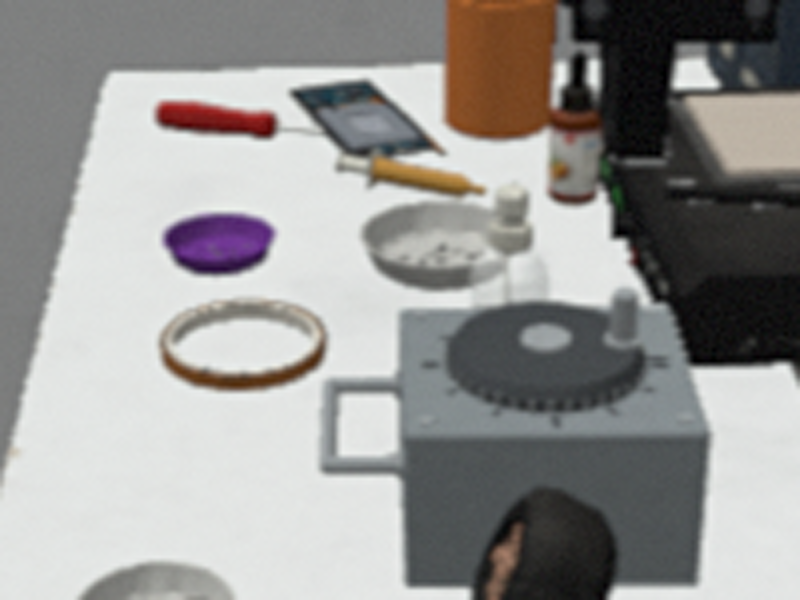

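Both images show the post still at 12. The dish is at top-crop (373,426), only about 94 mm off the line, so I'll nudge it about 6 mm further and then work the dial.

Run:
```python
from workcell import env
from h import *
import pickle
from scipy.optimize import least_squares
f=pickle.load(open("top0.pkl","rb"))
u=(np.array([373,426])+.5)/4-.5+[290,200]
d=least_squares(lambda d:(proj(f,[[d[0],d[1],.016]])-u).ravel(),[.42,-.39]).x
c,s=np.cos(SAFE[2]),np.sin(SAFE[2]);e=d-SAFE[:2];dx,dy=c*e[0]+s*e[1],-s*e[0]+c*e[1];print(d,dx,dy)
env.gripper_to(0.0,15)
env.goto(S(dx,-.030,.10),[180,0,YAW])
env.move_straight(S(dx,-.030,.007),rate=.15)
print(env.move_straight(S(dx,-.048-(.100+dy),.007),rate=.06,force_limit=20))
print(env.read_state()["position"]-S(dx,-.048-(.100+dy),.007))
env.move_straight(S(dx,-.03,.007)); env.move_straight(S(dx,-.03,.10),rate=.2)
env.gripper_to(0.45,15)
env.goto(S(.034,0,.19),[180,0,YAW])
g=env.grab_frame("top");v,uu=None,None
for m in env.trace(g,"screw_dish"):
    v,uu=np.nonzero(m["mask"])
    if uu.mean()>330: print("dish px",uu.mean(),v.mean(),uu.min(),uu.max(),len(uu))
env.move_straight(S(.034,0,.100),rate=.1,force_limit=15)
env.gripper_to(0.0,15)
s=env.read_state();print(s["clock"],s["opening"]*87,s["force"],s["position"]-S(.034,0,.1))
```

```text
[ 0.41610299 -0.38634301] -0.16985933636344827 -0.09357883649838804
False
[-2.28001239e-04 -3.82113122e-04  2.21090805e-05]
dish px 386.2968929804373 305.6881472957422 370 402 869
19.7917 11.403783175130293 [0.46533007 1.198942   0.91930886] [6.52196871e-05 6.84342777e-05 1.76560695e-04]
```

Post gripped (11.4 mm), side force about 1 N. Turning the dial.

Run:
```python
from workcell import env
from h import *
import sys
def turn(a0,a1):
    n=int(np.ceil(abs(a1-a0)/15)); F=0
    for a in np.linspace(a0,a1,n+1)[1:]:
        A=np.radians(a)
        env.move_straight(S(.034*np.cos(A),-.034*np.sin(A),.100),[180,0,YAW-.8*a],rate=.03)
        f=np.linalg.norm(env.read_state()["force"][:2]);F=max(F,f)
        if f>35: print("force",a,f);sys.exit()
    s=env.read_state();print(a1,"maxF",F,s["clock"],s["opening"]*87,s["force"])
    env.dwell(.8)
turn(0,120);turn(120,-90);turn(-90,30)
env.gripper_to(.35)
env.move_straight(np.r_[env.read_state()["position"][:2],.19],rate=.15)
env.gripper_to(0.0)
env.goto(S(-.0805-.0,0,.19),[180,0,YAW])
g=env.grab_frame("top");h=env.grab_frame("side")
a=cv2.resize(g["image"][180:330,290:440],None,fx=3.9,fy=3.9,interpolation=cv2.INTER_CUBIC);cv2.imwrite("pics/c6.png",a)
b=cv2.resize(h["image"][220:370,230:430],None,fx=4,fy=4,interpolation=cv2.INTER_CUBIC)
for n in(12,1,2):
    A=np.radians(30*n);u=(proj(h,S(.034*np.cos(A),-.034*np.sin(A),.117))[0]-[230,220])*4+1.5;cv2.circle(b,tuple(int(x) for x in u),4,(0,0,255),1)
cv2.imwrite("pics/c7.png",b)
print(env.read_state()["clock"])
```

```text
120 maxF 6.759035031761853 23.3917 11.495422253890178 [ 4.67130386  0.95810182 -2.7236307 ]
-90 maxF 9.238616294386285 30.4917 11.317991660072163 [4.39329532 8.12717585 0.86361269]
30 maxF 7.166057253500695 34.8917 11.266503336249977 [ 4.62636165  2.57040461 -0.41053129]
38.5333
```

View pics/c7.png

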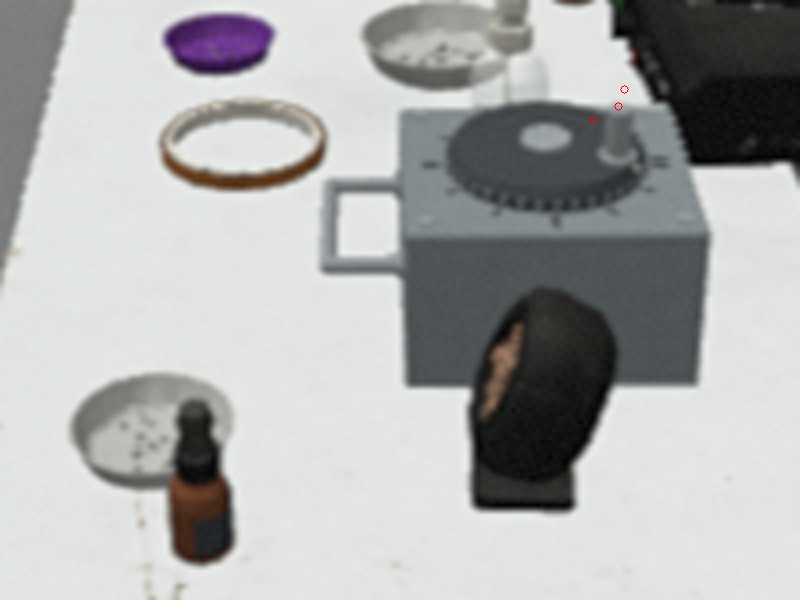

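The post stands on the circle for 1, and the dish at (152,430) is clear. Pulling the drawer.

Run:
```python
from workcell import env
from h import *
print("down",env.move_straight(S(-.0795,0,.10),rate=.15), env.move_straight(S(-.0795,0,.038),rate=.06,force_limit=8))
s=env.read_state();print(s["position"],s["force"])
print("pull",env.move_straight(S(-.172,0,.038),rate=.04,force_limit=14))
s=env.read_state();p=s["position"];e=p-S(0,0,0);print(np.cos(SAFE[2])*e[0]+np.sin(SAFE[2])*e[1],s["force"])
ux=S(1,0,0)-S(0,0,0)
env.move_straight(p+ux*.005,rate=.03)
print("f",env.read_state()["force"])
env.move_straight(p+ux*.005+[0,0,.13],rate=.1)
env.goto([.40,-.05,.25],[180,0,YAW])
g=env.grab_frame("top");h=env.grab_frame("side")
a=cv2.resize(g["image"][180:330,290:440],None,fx=2.6,fy=2.6,interpolation=cv2.INTER_CUBIC)
b=cv2.resize(h["image"][220:370,230:430],None,fx=2,fy=2.6,interpolation=cv2.INTER_CUBIC)
cv2.imwrite("pics/c8.png",np.hstack([a,b]));print(env.read_state()["clock"],a.shape,b.shape)
```

```text
down False False
[ 0.51095362 -0.29704143  0.03845469] [-0.3912596   0.75543731 -0.65763912]
pull True
-0.15245889839180943 [ 1.30359303  0.84035434 -0.74621479]
f [-0.37975914  0.76554522 -0.21798723]
45.025 (390, 390, 3) (390, 400, 3)
```

View pics/c8.png

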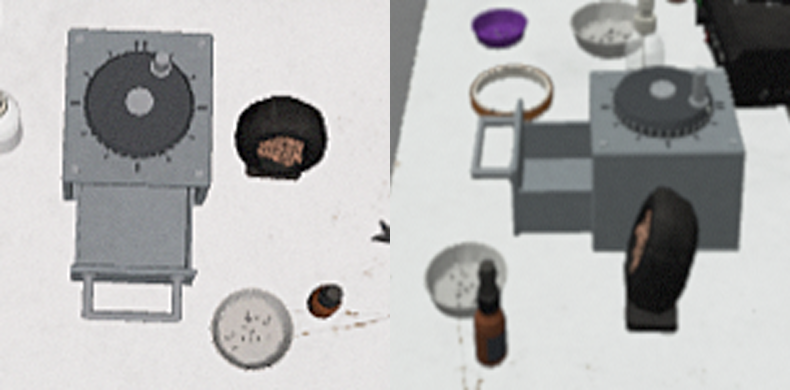

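Run:
```python
from h import *
import pickle
f=pickle.load(open("top0.pkl","rb"));h=pickle.load(open("h1.pkl","rb"))
for x in(.098,.158,.163,.168):
    print(x,(proj(f,[S(-x,.0,.054)])[0]-[290,180])*2.6,(proj(h,[S(-x-.004,.036,.05),S(-x-.004,-.036,.05)])-[230,220])*[2,2.6]+[390,0])
```

```text
0.098 [133.14710783 230.01172941] [[549.75923159 118.88330589]
 [547.85241626 170.84833634]]
0.158 [130.7776243  303.23331457] [[486.95877122 119.56099463]
 [479.87670618 171.51727767]]
0.163 [130.57672877 309.40150388] [[481.73178962 119.61752957]
 [474.21950895 171.57322793]]
0.168 [130.37530724 315.57964312] [[476.50576645 119.67407408]
 [468.5634259  171.62920993]]
```

```bash
python3 -c "
from workcell import env
print(env.close_job())"
```

```text
the job is handed in; nothing more can be done
None
```

The job is handed in: the dish is clear of the drawer's path, the dial was worked 4–9–1 and rests on 1, and the drawer is fully open with the arm clear, at about 45 s; no verdict was shown.

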